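# Work the spring lever of an espresso maker without letting it snap back

### The job

The little espresso maker is cold and empty and has a new piston seal that needs bedding in. Press its long top lever all the way down and keep it down for about a second, then let its spring bring it back slowly, restraining it all the way to the top: it must never snap up. Leave the lever fully up and the cup standing where it is under the spout.

Things in the scene. Friction and masses are not known exactly. Their poses are not given: they have to be found in the camera images.
- espresso_maker: Small steel lever espresso maker, fixed; base 180 (x) by 120 (y) mm. Origin: centre of its underside, on the worktop; its x axis points from the front (lever and handle ends) to the rear column. Lever hinge: parallel to its y, at x +65, z 190 mm; the lever swings in the plane y = 0. The lower wooden portafilter handle (z 99 mm) is fixed, no lever. Loose jars up to 110 mm tall stand beside it.
- brew_lever (a joint): Angle of the long top lever: 0 = fully up, rising forward from its hinge 0.65 rad above level; 0.70 = pressed to its lower stop, 0.05 rad below level. 211 mm from hinge to tip; the last 96 mm is a round wooden grip, 29 mm thick. A spring drives it up: 5 N (top) to 11 N (bottom) at 150 mm from the hinge. Let go, it flies up in a tenth of a second; rising faster than 1.2 rad/s is snapping.
- lever_grip (a point): Point on the axis of the wooden grip of the top lever, 170 mm from the hinge line; it moves with the lever. About 293 mm above the worktop with the lever up, about 182 mm with it down. The surface of the grip is 14.5 mm outward from it, square to the lever.
- espresso_cup: Small white cup without handle, 54 mm across the rim, 46 mm tall, standing loose on the drip grate (26 mm above the worktop) under the spout. Origin: centre of its underside.

How it is judged:
On the way, in this order (a step that is already met when the one before it is completed fails the run):
1. the lever is pressed down to its lower stop (within 0.07 rad) and kept there (value of joint brew_lever above 0.63 rad), for 0.6 s.
2. the lever is back fully up (within 0.05 rad) (value of joint brew_lever below 0.05 rad), for 0.2 s.
At the end, for the whole second after the job is handed in: The lever rests fully up (within 0.05 rad of its upper stop) and the cup stands upright (within 10 degrees) within 20 mm of where it stood (value of joint brew_lever below 0.05 rad and distance of espresso_cup from where it was at the start of the episode below 0.02 m and angle between espresso_cup's own z axis and vertical below 0.17 rad); the robot touches nothing.
It fails at once if the lever snaps back: it rises faster than 1.2 rad/s (velocity of joint brew_lever below -1.2 rad/s).
It fails at once if the cup is knocked over (angle between espresso_cup's own z axis and vertical above 0.6 rad).
It also fails if it takes over 37 s, if anything falls off the work surface, if the arm or the gripper's body presses on something with over 40 N, if the wrist force passes 120 N, or if a joint passes its speed limit or range.

### The arm

A 7-joint arm with a two-finger parallel gripper is mounted at the origin on a cart in front of the work surface, level with it; the furniture and walls round the work are solid. World frame = base frame: x ahead of the robot, y to its left, z up, the work surface at z = 0. Lengths are in m, angles in rad, forces in N, time in s.
With the tool pointing down it reaches from about 0.425 to 0.925 m from the base axis. Payload 6.8 kg.
Tool frame: the origin (TCP) lies on the centre line of the jaws, within the pads' length; the fingertips stand bot.tip_reach ahead of it and the grasp point (between the pads) lies 3 mm ahead of it (bot.tip_reach is the distance from the TCP to the fingertips, in m); z points along the fingers, y is the line along which they close (so a half turn about z gives the same grasp; the last joint's range is limited). The gripper opens to 85 mm and grips with 20 to 120 N. Pads are 22 mm wide; open, the fingers measure 114 mm over their backs; the gripper's body (76 mm by 85 mm) begins 54 mm behind the grasp point. The pads swing forward as they close: fully open they stand 13 mm farther back than shut.
Start: joints at [1.236, 0.477, 0.022, 1.555, -0.011, 1.109, -0.083], TCP at [0.152, -0.658, 0.253] pointing down, gripper open.
Joint ranges: [-2.96, 2.96], [-0.34, 2.1], [-1.41, 1.46], [0.24, 2.44], [-1.37, 4.51], [0.17, 1.92], [-2.96, 2.96]. Speed limits (rad/s): [2.39, 2.39, 3.14, 3.14, 3.14, 3.14, 3.14].

### API

Orientations are given as a unit quaternion [w, x, y, z].
In Python, from station import bot gives the robot as it stands.
- The arm moves only by the tool jog_arm, never from a script. Its argument "deltas" is a list of rows, each a list of 7 numbers: the shift along the world's x, y, z in m, then the turn, a rotation vector about the world's x, y, z in rad, then the opening, from 0 (shut) to 1 (fully open). In form: [[x, y, z, rx, ry, rz, grip], ...]. A call has 1 to 10 rows; each row shifts and turns the commanded pose from where the row before left it; what a row does not reach is not made up. A row lasts 1/10 s, in which the tool goes at most 50 mm and 8.59 degrees, less where a joint would pass 70% of its speed; a pose out of reach is approached as far as the arm can. A call with a gripper value outside its range is refused whole. The fingers move at their own pace and stop on an object; "newtons" is the grip in N (left out, the last holds). Time passes only in rows, so rows that do not move let the fingers close. It gives the time, the measured TCP pose, the force, the opening and the grip force at its end, in the units of the state.
- bot.get_obs(): the state, without advancing time (a new reading comes with each control period).
- bot.read_camera(name): name is "scene" or "top" or "wrist"; returns a dict with "img" (420x560x3 uint8, red, green, blue), "K" (3x3 intrinsics, pixels), "eye" and "attitude" of the camera in the world. Camera axes: x right, y down, z forward; pixel columns grow to the right and rows downward; lengths in m; the calibration is good to about 2 mm. A picture is of the moment at which its call begins. There is no depth.
- bot.hand_in(): hands the job in; it is judged then, once.
The state is a dict: "t": time; "q": joint angles; "joint_vel": joint speeds; "joint_torque": joint torques, N m; "eef_pos": TCP position; "tool_rot": TCP orientation; "contact_force": force on the tool from outside, world axes, zero at the start; "torque": the same for the moment, N m; "gripper_width": opening from 0.0 (shut) to 1.0 (fully open); "grasp_force": force on a finger pad.
Only numpy, scipy, OpenCV 4.12 (cv2) and the standard library are available. Lean on these libraries where they do the work, as an engineer would, in place of code of your own. Each camera call takes 0.05 s, during which the arm holds its last target. There are 200 camera calls.

## Working session

There is one attempt and no reset: what is moved stays moved. The work goes in short steps, Python scripts to look and compute and a tool call to move; the robot and the scene stay as the last step left them, time stands still between calls to the robot, and variables do not carry over. Pictures are saved under pics/ and viewed, at most 10 in all, crops included, and the job is handed in when it is done.

Besides the shell and the picture viewer there is one more tool, called after "Call:" by a JSON object that holds its "method" and its "body". jog_arm: Moves the arm, as the interface text tells. Its arguments: {"type":"object","properties":{"deltas":{"type":"array"},"newtons":{"type":"number"}},"required":["deltas"]}

```bash
mkdir -p pics
cat > h.py <<'E'
from station import bot
import cv2, numpy as np, json
def snap(n,f):
    c=bot.read_camera(n); cv2.imwrite(f'pics/{f}.png',cv2.cvtColor(c['img'],cv2.COLOR_RGB2BGR))
    np.savez(f'pics/{f}.npz',K=c['K'],eye=c['eye'],att=c['attitude']); return c
E
python3 - <<'E'
from h import *
for n in('scene','top'):
    c=snap(n,n); print(n,c['K'].tolist() if hasattr(c['K'],'tolist') else c['K'],c['eye'],c['attitude'])
print(bot.get_obs(),bot.tip_reach)
E
```

```text
scene [[393.33978210955297, 0.0, 273.47483865858817], [0.0, 393.33978210955297, 205.92202630092845], [0.0, 0.0, 1.0]] [-0.09610152  0.41997316  0.54094185] [ 0.27531903 -0.44798     0.71554583 -0.45989946]
top [[478.0100520029908, 0.0, 280.1743541928744], [0.0, 478.0100520029908, 201.58496909881202], [0.0, 0.0, 1.0]] [ 0.35754347 -0.06715773  1.06778576] [-0.12342497  0.84169056 -0.52039045  0.07427686]
{'t': 0.1, 'q': array([ 1.23592165,  0.47770477,  0.022328  ,  1.55634246, -0.01150825,
        1.10927545, -0.08308553]), 'joint_vel': array([ 0.00250697, -0.00320563, -0.00126987, -0.00256761,  0.00046095,
        0.00027714,  0.00099916]), 'joint_torque': array([ 3.29232775e-03, -5.97761679e+01,  1.61334481e+00, -2.81951702e+01,
        1.28175478e-02,  5.19432651e-03, -7.26283417e-06]), 'eef_pos': array([ 0.15165859, -0.65724277,  0.25243538]), 'tool_rot': array([-7.88632473e-04,  9.93575735e-01,  1.13166322e-01, -1.40931412e-04]), 'contact_force': array([-0.40731188,  1.04904057, -0.54356998]), 'torque': array([0.03390433, 0.02465852, 0.02963675]), 'grasp_force': 0.0, 'gripper_width': 0.999802015643678} 0.022
```

View pics/scene.png

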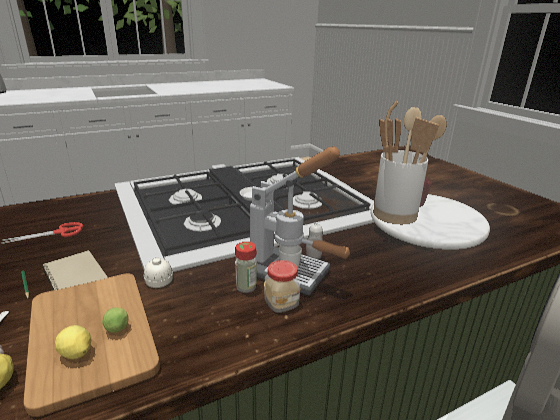

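View pics/top.png

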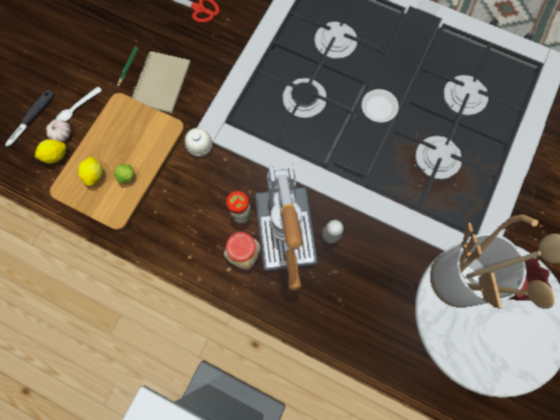

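The scene view shows the maker near (285,240), with its lever grip at (320,163). The top view shows it near (286,225), with the grip end near (291,245) and the portafilter handle below that. I'll enlarge both.

Run:
```python
from h import *
a=cv2.imread('pics/top.png')[150:300,220:360]; b=cv2.imread('pics/scene.png')[140:320,230:360]
a=cv2.resize(a,None,fx=3,fy=3,interpolation=2); b=cv2.resize(b,None,fx=3,fy=3,interpolation=2)
o=np.zeros((540,800,3),np.uint8); o[:450,:420]=a; o[:,:][:540,420:800]=b[:540,:380]
cv2.imwrite('pics/crop.png',o)
```

```text
(no output)
```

View pics/crop.png

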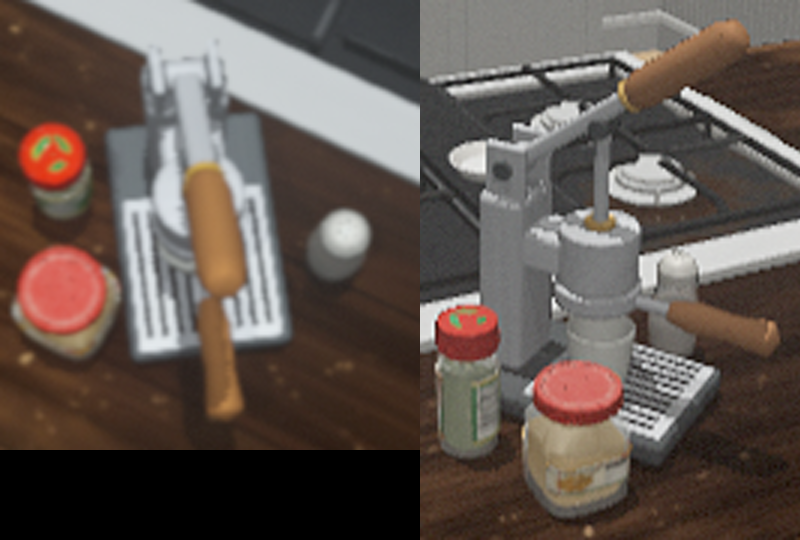

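The crop shows these points in (crop) pixels:
- **Top view, base plate corners:** (135,358), (290,340), (108,130) and (258,115).
- **Lever ring:** (202,170) in the top view, (627,95) in the scene view.
- **Lever tip:** (231,285) in the top view, (742,38) in the scene view.

The jars stand on both sides.

```bash
cat >> h.py <<'E'
from scipy.spatial.transform import Rotation as R
from scipy.optimize import least_squares
def proj(f,P):
    d=np.load(f'pics/{f}.npz'); r=R.from_quat(np.roll(d['att'],-1)).as_matrix()
    p=(np.atleast_2d(P)-d['eye'])@r; u=p@d['K'].T; return u[:,:2]/u[:,2:]
def lev(s,phi,off=0): return np.array([.065-s*np.cos(phi)-off*np.sin(phi),0,.19+s*np.sin(phi)-off*-np.cos(phi)])
def world(v,P): c,s=np.cos(v[2]),np.sin(v[2]); return np.atleast_2d(P)@np.array([[c,-s,0],[s,c,0],[0,0,1]]).T+[v[0],v[1],0]
E
python3 - <<'E'
from h import *
T=lambda a:np.array(a)/3+[220,150]
S=lambda a:(np.array(a)-[420,0])/3+[230,140]
zb=.02
Pt=np.array([[-.09,.06,zb],[-.09,-.06,zb],[.09,.06,zb],[.09,-.06,zb],lev(.115,.65),lev(.209,.65)])
ut=T([[135,358],[290,340],[108,130],[258,115],[202,170],[231,285]])
us=S([[627,95],[742,38]])
best=None
for y0 in np.arange(-3,3,.7):
    f=lambda v:np.r_[(proj('top',world(v,Pt))-ut).ravel(),(proj('scene',world(v,Pt[4:]))-us).ravel()]
    r=least_squares(f,[.4,0,y0],loss='soft_l1')
    if best is None or r.cost<best.cost: best=r
print(best.x,best.cost);print(f(best.x).reshape(-1,2).round(1))
v=best.x; np.save('v.npy',v)
print('hinge',world(v,lev(0,0)),'grip up',world(v,lev(.17,.65)),'down',world(v,lev(.17,-.05)))
E
```

```text
[0.58663307 0.0373407  0.59362072] 9.52259327633002
[[-0.9  0.9]
 [ 1.5 -0.2]
 [-1.3 -0.7]
 [ 0.4 -2.1]
 [ 1.5  3.1]
 [-1.3  0. ]
 [ 1.  -0.2]
 [-1.  -1.8]]
hinge [[0.64051292 0.07369949 0.19      ]] grip up [[ 0.52833155 -0.00200188  0.29288169]] down [[ 0.4997725  -0.02127389  0.18150354]]
```

Call:
{"method": "jog_arm", "body": {"deltas": [[0.025,0.03,0.012,0,0,0.02,0],[0.025,0.03,0.012,0,0,0.02,0],[0.025,0.03,0.012,0,0,0.02,0],[0.025,0.03,0.012,0,0,0.02,0],[0.025,0.03,0.012,0,0,0.02,0],[0.025,0.03,0.012,0,0,0.02,0],[0.025,0.03,0.012,0,0,0.02,0],[0.025,0.03,0.012,0,0,0.02,0],[0.025,0.03,0.012,0,0,0.02,0],[0.025,0.03,0.012,0,0,0.02,0]]}}

```text
t: 1.1
eef_pos: [0.4024, -0.3562, 0.3735]
tool_rot: [-0.0, 0.977, 0.212, -0.0]
contact_force: [0.1, 1.0, 0.6]
gripper_width: 0.001
grasp_force: 0.0
```

Call:
{"method": "jog_arm", "body": {"deltas": [[0.012,0.035,0.002,0,0,0.017,0],[0.012,0.035,0.002,0,0,0.017,0],[0.012,0.035,0.002,0,0,0.017,0],[0.012,0.035,0.002,0,0,0.017,0],[0.012,0.035,0.002,0,0,0.017,0],[0.012,0.035,0.002,0,0,0.017,0],[0.012,0.035,0.002,0,0,0.017,0],[0.012,0.035,0.002,0,0,0.017,0],[0.013,0.035,0.002,0,0,0.017,0],[0.013,0.035,0.002,0,0,0.014,0]]}}

```text
t: 2.1
eef_pos: [0.5238, -0.0064, 0.3931]
tool_rot: [0.0, 0.956, 0.293, -0.0]
contact_force: [0.1, -1.2, 0.9]
gripper_width: -0.001
grasp_force: 0.0
```

Run:
```python
from h import *
snap('wrist','w1'); snap('scene','s1')
a=cv2.imread('pics/w1.png'); b=cv2.imread('pics/s1.png')[80:320,230:350]
b=cv2.resize(b,None,fx=2,fy=2,interpolation=2)
o=np.zeros((480,800,3),np.uint8); o[:420,:560]=a; o[:,560:]=b
cv2.imwrite('pics/v2.png',o); print(bot.get_obs()['eef_pos'])
v=np.load('v.npy')
print(proj('w1',world(v,[lev(.115,.65),lev(.17,.65,.0145),lev(.211,.65)])))
```

```text
[ 0.52444959 -0.00165926  0.39335485]
[[280.47964511 147.94661394]
 [280.20643794 227.61529822]
 [280.11367264 266.27033006]]
```

View pics/v2.png

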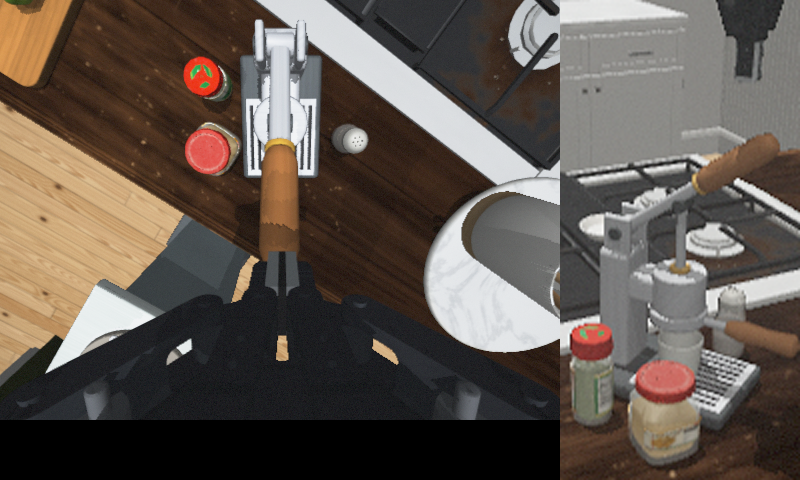

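The wrist view shows the lever axis vertical at column 280 and the ring at row 145. The model predicts (280,148), so it agrees. The closed fingers are over the grip at (283,270). Now I'll descend to the grip.

Call:
{"method": "jog_arm", "body": {"deltas": [[0,0,-0.01,0,0,0,0],[0,0,-0.01,0,0,0,0],[0,0,-0.01,0,0,0,0],[0,0,-0.01,0,0,0,0],[0,0,-0.008,0,0,0,0],[0,0,0,0,0,0,0]]}}

```text
t: 2.8
eef_pos: [0.5234, -0.0083, 0.3441]
tool_rot: [-0.0, 0.956, 0.292, -0.001]
contact_force: [0.1, -0.2, 0.4]
gripper_width: 0.003
grasp_force: 0.0
```

Call:
{"method": "jog_arm", "body": {"deltas": [[-0.004,-0.003,-0.008,0,0,0,0],[-0.004,-0.003,-0.008,0,0,0,0],[-0.004,-0.002,-0.008,0,0,0,0],[-0.003,-0.002,-0.008,0,0,0,0],[0,0,0,0,0,0,0]]}}

```text
t: 3.3
eef_pos: [0.5076, -0.0193, 0.3135]
tool_rot: [0.001, 0.956, 0.292, -0.001]
contact_force: [-4.2, -2.2, 10.0]
gripper_width: -0.003
grasp_force: 4.4
```

Call:
{"method": "jog_arm", "body": {"deltas": [[-0.001,0,-0.01,0,0,0,0],[-0.001,0,-0.01,0,0,0,0],[-0.001,0,-0.01,0,0,0,0],[-0.001,0,-0.01,0,0,0,0],[-0.001,0,-0.01,0,0,0,0],[0,0,-0.01,0,0,0,0],[0,0,-0.01,0,0,0,0],[0,0,-0.01,0,0,0,0],[0,0,-0.008,0,0,0,0],[0,0,-0.005,0,0,0,0]]}}

```text
t: 4.3
eef_pos: [0.5026, -0.0197, 0.2205]
tool_rot: [0.001, 0.956, 0.292, -0.002]
contact_force: [-7.0, -4.9, 11.8]
gripper_width: -0.001
grasp_force: 5.7
```

Call:
{"method": "jog_arm", "body": {"deltas": [[0,0,-0.002,0,0,0,0],[0,0,0,0,0,0,0]]}}

```text
t: 4.5
eef_pos: [0.5026, -0.0198, 0.2187]
tool_rot: [0.001, 0.956, 0.292, -0.002]
contact_force: [-6.2, -5.1, 10.1]
gripper_width: -0.003
grasp_force: 5.5
```

Run:
```python
from h import *
snap('wrist','w2'); snap('scene','s2')
a=cv2.imread('pics/w2.png'); b=cv2.imread('pics/s2.png')[80:320,230:350]
b=cv2.resize(b,None,fx=2,fy=2,interpolation=2)
o=np.zeros((480,800,3),np.uint8); o[:420,:560]=a; o[:,560:]=b
cv2.imwrite('pics/v3.png',o); o=bot.get_obs();print(o['eef_pos'],o['contact_force'],o['torque'])
```

```text
[ 0.50258983 -0.01980831  0.21889797] [-7.52344956 -4.97427025 10.07764997] [-1.03442558  1.56207488  0.00341362]
```

View pics/v3.png

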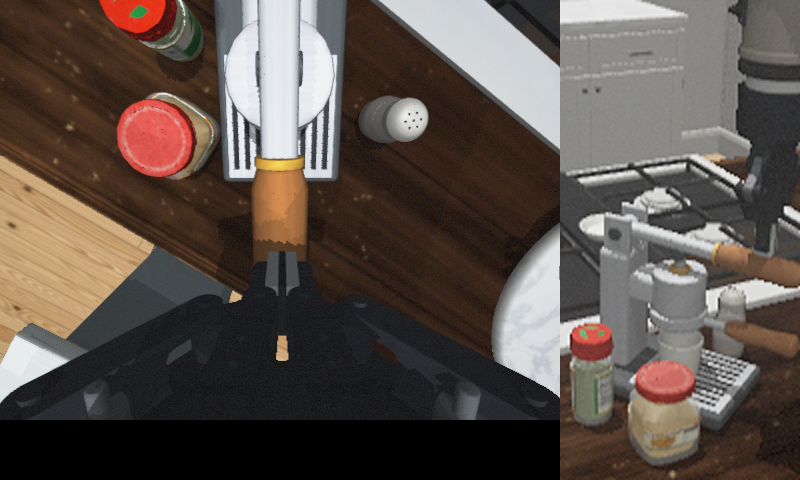

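The lever is nearly level, with the ring at (280,163) and the fingertips on the grip. The force hasn't risen yet, so it's just short of the stop and I'll press a little further.

Call:
{"method": "jog_arm", "body": {"deltas": [[0,0,-0.003,0,0,0,0],[0,0,-0.002,0,0,0,0],[0,0,0,0,0,0,0]]}}

```text
t: 4.9
eef_pos: [0.5029, -0.0198, 0.2171]
tool_rot: [0.002, 0.957, 0.292, -0.001]
contact_force: [-19.2, -5.7, 37.7]
gripper_width: -0.001
grasp_force: 19.3
```

At the stop, with 38 N on the tool. I'll hold it for 1 s, then rise slowly along the arc.

Call:
{"method": "jog_arm", "body": {"deltas": [[0,0,0,0,0,0,0],[0,0,0,0,0,0,0],[0,0,0,0,0,0,0],[0,0,0,0,0,0,0],[0,0,0,0,0,0,0],[0,0,0,0,0,0,0],[0,0,0,0,0,0,0],[0,0,0,0,0,0,0],[0,0,0,0,0,0,0],[0,0,0,0,0,0,0]]}}

```text
t: 5.9
eef_pos: [0.5029, -0.0197, 0.2171]
tool_rot: [0.002, 0.957, 0.292, -0.001]
contact_force: [-17.7, -7.0, 38.1]
gripper_width: -0.001
grasp_force: 19.3
```

Call:
{"method": "jog_arm", "body": {"deltas": [[0,0,0.002,0,0,0,0],[0,0,0.003,0,0,0,0],[0,0,0.004,0,0,0,0],[0,0,0.005,0,0,0,0],[0,0,0.005,0,0,0,0],[0,0,0.005,0,0,0,0],[0.001,0,0.005,0,0,0,0],[0.001,0.001,0.005,0,0,0,0],[0.001,0.001,0.005,0,0,0,0],[0.001,0.001,0.005,0,0,0,0]]}}

```text
t: 6.9
eef_pos: [0.5081, -0.016, 0.2588]
tool_rot: [0.001, 0.956, 0.292, 0.0]
contact_force: [-1.8, -3.0, 10.5]
gripper_width: 0.004
grasp_force: 4.0
```

Call:
{"method": "jog_arm", "body": {"deltas": [[0.001,0.001,0.005,0,0,0,0],[0.001,0,0.005,0,0,0,0],[0.001,0.001,0.005,0,0,0,0],[0.001,0.001,0.005,0,0,0,0],[0.001,0.001,0.005,0,0,0,0],[0.001,0.001,0.005,0,0,0,0],[0.001,0.001,0.005,0,0,0,0],[0.001,0.001,0.005,0,0,0,0],[0.002,0.001,0.005,0,0,0,0],[0.002,0.001,0.005,0,0,0,0]]}}

```text
t: 7.9
eef_pos: [0.5222, -0.0044, 0.3094]
tool_rot: [0.0, 0.956, 0.293, 0.004]
contact_force: [4.0, 3.8, 2.0]
gripper_width: -0.0
grasp_force: 2.4
```

Call:
{"method": "jog_arm", "body": {"deltas": [[0.002,0.001,0.004,0,0,0,0],[0.002,0.001,0.004,0,0,0,0],[0.001,0.001,0.004,0,0,0,0],[0.001,0.001,0.004,0,0,0,0],[0.001,0.001,0.003,0,0,0,0],[0.001,0,0.003,0,0,0,0],[0.001,0,0.003,0,0,0,0],[0,0,0.003,0,0,0,0],[0,0,0.003,0,0,0,0],[0,0,0.003,0,0,0,0]]}}

```text
t: 8.9
eef_pos: [0.5281, -0.0015, 0.341]
tool_rot: [0.0, 0.956, 0.292, -0.001]
contact_force: [0.1, -0.1, -0.0]
gripper_width: -0.002
grasp_force: 0.0
```

Contact ended at the top with no force left on the tool. I'll back off upwards and check.

Call:
{"method": "jog_arm", "body": {"deltas": [[0,0,0.005,0,0,0,0],[0,0,0.01,0,0,0,0],[0,0,0.02,0,0,0,0],[0,0,0.02,0,0,0,0],[0,0,0.01,0,0,0,0],[0,0,0,0,0,0,0],[0,0,0,0,0,0,0]]}}

```text
t: 9.6
eef_pos: [0.5285, -0.0008, 0.4058]
tool_rot: [-0.0, 0.956, 0.292, -0.0]
contact_force: [0.3, -0.3, 0.0]
gripper_width: 0.001
grasp_force: 0.0
```

Run:
```python
from h import *
snap('scene','s3')
f=lambda n:cv2.resize(cv2.imread(f'pics/{n}.png')[80:320,230:360],None,fx=2.4,fy=2.4,interpolation=2)
cv2.imwrite('pics/v4.png',np.hstack([f('s1'),f('s3')])); o=bot.get_obs();print(o['eef_pos'],o['contact_force'])
```

```text
[ 0.52834472 -0.00092672  0.40536994] [-0.34926652  0.73624347 -1.56681051]
```

View pics/v4.png

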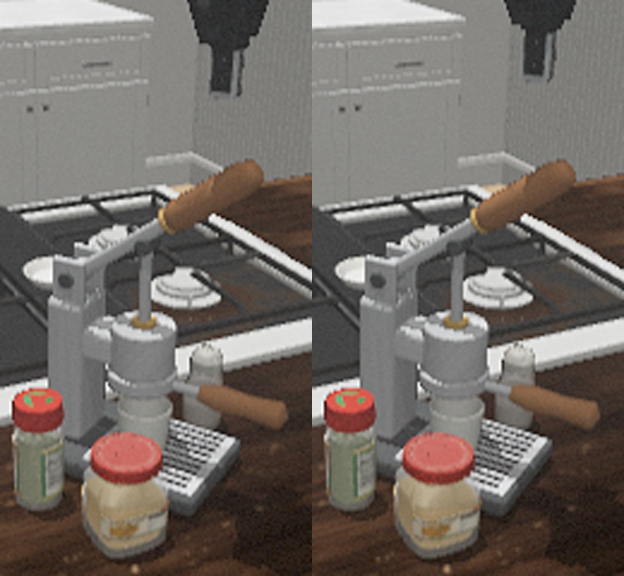

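In the before and after views the lever tip is at the same place, (255,170) and (567,170) (the second picture starts at column 312). The cup hasn't moved either, and the gripper is clear of everything.

```bash
python3 -c "
from station import bot
print(bot.hand_in())"
```

```text
the job is handed in; nothing more can be done
None
```

I pressed the lever to its lower stop, held it there for over a second and eased it back up in about 2 s. The final picture shows it fully up and the cup not moved; I've handed the job in, but the hand-in returned no verdict.

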